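# Fetch the boxed-in wheel hub

### The arm

A 7-joint arm with a two-finger parallel gripper is mounted at the origin on the work surface. World frame = base frame: x ahead of the robot, y to its left, z up, the work surface at z = 0. Lengths are in m, angles in degrees, forces in N, time in s.
With the tool pointing down it reaches from about 0.4 to 0.9 m from the base axis. Payload 5.5 kg.
Tool frame: the origin (TCP) lies at the very end of the fingers, on their centre line; the grasp point (between the pads) lies 19 mm behind it; z points along the fingers, y is the line along which they close (so a half turn about z gives the same grasp; the last joint's range is limited). The gripper opens to 92 mm and grips with 3 to 60 N. Pads are 19 mm wide; open, the fingers measure 130 mm over their backs; the gripper's body (75 mm by 190 mm) begins 47 mm behind the grasp point.
Start: joints at [-57.915, 28.699, -24.465, 88.831, 12.651, 65.22, -12.049], TCP at [0.19, 0.622, 0.227] pointing down, gripper open.
Joint ranges: [-164.97, 164.97], [-17.58, 116.51], [-87.97, 89.64], [11.32, 138.91], [-80.73, 260.73], [10.89, 115.49], [-147.41, 147.41]. Speed limits (degrees/s): [147.25, 147.25, 180, 180, 180, 180, 180].

### API

Orientations are given as [roll, pitch, yaw] about the fixed x, y, z axes, in that order (R = Rz(yaw) Ry(pitch) Rx(roll)).
In Python, from station import sense, cams, order gives the robot as it stands.
- The arm moves only by the shell command python3 -m handwheel 'ROWS'. ROWS is a JSON object of lists of equal length, an entry for each row: "translation": the shift along the tool's x, y, z in cm, a list of three; "turn": the turn, a rotation vector about the tool's x, y, z in degrees, a list of three; "grip": the finger opening in cm, from 0 to 9.18. A call has 1 to 20 rows; each row shifts and turns the commanded pose from where the row before left it, along the tool's axes as they then stand; what a row does not reach is not made up. A row lasts 1/12 s, in which the tool goes at most 41.7 mm and 7.16 degrees, less where a joint would pass 70% of its speed; a pose out of reach is approached as far as the arm can. A call with a gripper value outside its range is refused whole. The fingers move at their own pace and stop on an object; the grip force is fixed at half the most. Time passes only in rows, so rows that do not move let the fingers close. It gives the time, the measured TCP pose, the force, the opening and the grip force at its end, in the units of the state.
- sense(): the state, without advancing time (a new reading comes with each control period).
- cams.camera(name): name is "scene" or "top" or "wrist"; returns a dict with "color" (480x640x3 uint8, red, green, blue), "fx", "fy", "cx", "cy" (pixels), "R" (3x3) and "t" (3): a world point X has camera coordinates R X + t. Camera axes: x right, y down, z forward; pixel columns grow to the right and rows downward; lengths in m; the calibration is good to about 2 mm. A picture is of the moment at which its call begins. There is no depth.
- order.finish_job(): hands the job in; it is judged then, once.
The state is a dict: "time": time; "joints": joint angles; "joint_velocities": joint speeds; "joint_torque": joint torques, N m; "tool_pos": TCP position; "tool_rot": TCP orientation; "ft_force": force on the tool from outside, world axes, zero at the start; "moment": the same for the moment, N m; "opening": finger opening in m; "finger_force": force on a finger pad.
Only numpy, scipy, OpenCV 4.12 (cv2) and the standard library are available. Lean on these libraries where they do the work, as an engineer would, in place of code of your own. Each camera call takes 0.05 s, during which the arm holds its last target. There are 200 camera calls.

### The job

First clear the jar, the wood block and the oil tin off the hub board and stand all three on the cork mat, leaving the hub where it is; then set the hub flat on the lacing stand with its bore over the stub. Only then put the three back, each standing centred on its own pad on the board: the jar on the round one, the block on the square one, the tin on the oblong one. Tip nothing over and leave the wrench, the brass wheel and the small bowl where they are.

Things in the scene. Friction and masses are not known exactly. Their poses are not given: they have to be found in the camera images.
- hub: the wheel hub to fetch: low plain aluminium ring, 60 mm outside diameter, 40 mm tall, upright, with a 30 mm bore right through and small dark dots on its top face; about 300 g. Starts in the middle of the hub board, hemmed in by the three tall things with gaps of 11 to 25 mm. Origin: centre of its underside, z up its axis
- jar: round white plastic jar, 60 mm diameter, body 80 mm tall, then a grey lid of 57 mm diameter up to 98 mm; about 300 g. Origin: centre of its underside, z up
- block: square dark hardwood press block, 56 x 56 mm in plan, 90 mm tall, with a steel stub of 24 mm diameter on top up to 98 mm; about 250 g. Origin: centre of its underside, z up; faces look along its x and y
- tin: oblong bare steel oil tin, 38 mm along its x, 60 mm along its y, 84 mm tall, with a black screw cap of 22 mm diameter on top, off-centre towards its +y, up to 98 mm; about 300 g. Origin: centre of its underside, z up
- pad_round: home of the jar: round black rubber pad, 72 mm diameter, 3 mm thick, fixed on the hub board (a grey painted board 185 x 240 mm, 12 mm thick, fixed on the bench). The three pads' centres lie 73 mm from the hub's starting place: one to each side, one on the robot's side of it; which is where varies. Origin: centre of the pad's underside, 12 mm above the bench; x, y as the board's edges
- pad_square: home of the wood block: square black rubber pad, 68 x 68 mm, 3 mm thick, fixed on the same board. Origin: centre of its underside; x, y along its edges and the board's, x pointing away from the robot (board yawed up to 0.28 rad)
- pad_oblong: home of the steel tin: oblong black rubber pad, 50 mm along its x, 72 mm along its y, 3 mm thick, fixed on the same board, x as that of the square pad. The tin starts with its long side along the pad's. Origin: centre of its underside
- mat: the side area: fixed flat cork mat, 320 mm along its x, 130 mm along its y, 3 mm thick, flat on the bench to the left or right of the board; starts empty. Origin: centre of its underside
- stand: the lacing stand: fixed round pale wooden disc, 140 mm diameter, 20 mm thick, flat on the bench on the other side of the board from the mat, with a ring of dark dots and, at its centre, a steel locating stub of 14 mm diameter standing 10 mm above the disc (the hub's bore drops over it with 8 mm play all round). Origin: centre of its underside, z up
- wrench: bystander: steel wrench 160 mm long lying on the bench beyond the board. Origin under its middle
- brushwheel: bystander: brass wheel, 84 mm diameter, 30 mm tall, lying on the bench beyond the board. Origin: centre of its underside
- nippletin: bystander: small open steel bowl, 76 mm diameter, 30 mm tall, on the bench beyond the board. Origin: centre of its underside

How it is judged (in metres and radians):
On the way, in this order (a step that is already met when the one before it is completed fails the run):
1. jar, block and tin all stand upright on the mat, the hub still in its place on the board (x of jar in the frame of mat between -0.16 and 0.16 m and y of jar in the frame of mat between -0.065 and 0.065 m and z of jar in the frame of mat between -0.002 and 0.008 m and angle between each of jar, block, tin's own z axis and vertical below 0.1 rad and linear speed of each of jar, block, tin below 0.03 m/s and x of block in the frame of mat between -0.16 and 0.16 m and y of block in the frame of mat between -0.065 and 0.065 m and z of block in the frame of mat between -0.002 and 0.008 m and x of tin in the frame of mat between -0.16 and 0.16 m and y of tin in the frame of mat between -0.065 and 0.065 m and z of tin in the frame of mat between -0.002 and 0.008 m and distance of hub from where it was at the start of the episode below 0.03 m), for 0.2 s.
2. the hub sits flat on the lacing stand over its stub, jar, block and tin still on the mat (horizontal distance between hub and stand below 0.012 m and z of hub in the frame of stand between 0.015 and 0.025 m and angle between each of hub, jar, block, tin's own z axis and vertical below 0.1 rad and linear speed of each of hub, jar, block, tin below 0.03 m/s and x of jar in the frame of mat between -0.16 and 0.16 m and y of jar in the frame of mat between -0.065 and 0.065 m and z of jar in the frame of mat between -0.002 and 0.008 m and x of block in the frame of mat between -0.16 and 0.16 m and y of block in the frame of mat between -0.065 and 0.065 m and z of block in the frame of mat between -0.002 and 0.008 m and x of tin in the frame of mat between -0.16 and 0.16 m and y of tin in the frame of mat between -0.065 and 0.065 m and z of tin in the frame of mat between -0.002 and 0.008 m), for 0.2 s.
At the end, for the whole second after the job is handed in: The hub sits flat on the stand over the stub, centred within 12 mm; jar, block and tin stand upright on their own pads (round, square, oblong), each centred within 12 mm; all at rest (horizontal distance between hub and stand below 0.012 m and z of hub in the frame of stand between 0.015 and 0.025 m and angle between each of hub, jar, block, tin's own z axis and vertical below 0.1 rad and linear speed of each of hub, jar, block, tin below 0.03 m/s and horizontal distance between jar and pad_round below 0.012 m and z of jar in the frame of pad_round between -0.002 and 0.008 m and horizontal distance between block and pad_square below 0.012 m and z of block in the frame of pad_square between -0.002 and 0.008 m and horizontal distance between tin and pad_oblong below 0.012 m and z of tin in the frame of pad_oblong between -0.002 and 0.008 m); the robot touches nothing.
It fails at once if the hub, jar, block or tin is tipped over (more than 0.6 rad) (angle between any of hub, jar, block, tin's own z axis and vertical above 0.6 rad).
It fails at once if the wrench is disturbed (moved more than 30 mm) (distance of wrench from where it was at the start of the episode above 0.03 m).
It fails at once if the brass wheel is disturbed (moved more than 30 mm) (distance of brushwheel from where it was at the start of the episode above 0.03 m).
It fails at once if the small bowl is disturbed (moved more than 30 mm) (distance of nippletin from where it was at the start of the episode above 0.03 m).
It also fails if it takes over 144 s, if anything falls off the work surface, if the arm or the gripper's body presses on something with over 40 N, if the wrist force passes 120 N, or if a joint passes its speed limit or range.

## Working session

There is one attempt and no reset: what is moved stays moved. The work goes in short steps, Python scripts to look and compute and a shell command to move; the robot and the scene stay as the last step left them, time stands still between calls to the robot, and variables do not carry over. Pictures are saved under pics/ and viewed, at most 14 in all, crops included, and the job is handed in when it is done.

```bash
ls; mkdir -p pics; python3 - <<'E'
from station import sense,cams
import cv2
s=sense();print({k:s[k] for k in('time','tool_pos','tool_rot','opening','ft_force')})
for n in('top','scene'):
    c=cams.camera(n);cv2.imwrite(f'pics/{n}0.png',c['color'][:,:,::-1]);print(n,c['fx'],c['cx'],c['cy'],c['R'],c['t'])
E
```

```text
pics
{'time': 0.0, 'tool_pos': array([0.18993724, 0.62090571, 0.22569616]), 'tool_rot': array([-1.79890016e+02, -4.42253009e-03,  1.62996352e+02]), 'opening': 0.09130731310814337, 'ft_force': array([ 0.32122029, -0.6258629 , -0.42067238])}
top 529.8427439014529 314.9708693353998 241.79620704068944 [[ 2.33456141e-02 -9.99725921e-01  1.75077005e-03]
 [-9.98825519e-01 -2.33988887e-02 -4.24272835e-02]
 [ 4.24566212e-02 -7.58222817e-04 -9.99098023e-01]] [-0.02301091  0.62817764  1.00379812]
scene 472.42627026804166 308.5569139088881 239.21999500106122 [[ 0.86231852  0.50582306  0.02344809]
 [ 0.30982657 -0.49042762 -0.81454788]
 [-0.4005175   0.70966456 -0.57962224]] [-0.55108743 -0.15053374  1.29640104]
```

View pics/top0.png

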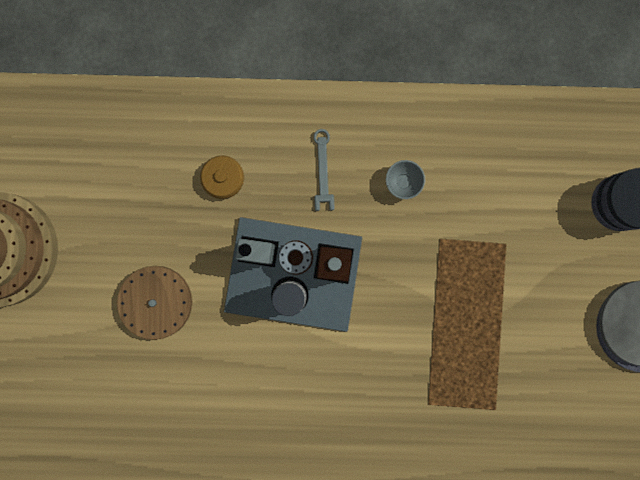

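View pics/scene0.png

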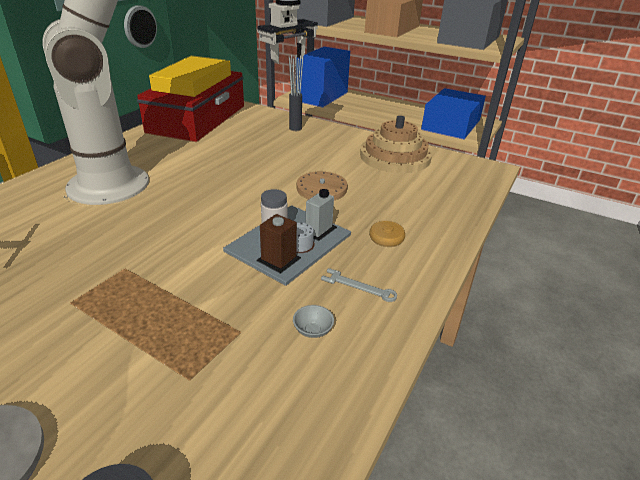

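The top view shows the board at about (295,275), the tin (257,250) on its left, the block (334,263) on its right and the jar (290,296) on the robot's side. The mat corners are near (439,239), (506,243), (496,409) and (429,405). The stand stub is at (151,303). The scene view agrees. I'll enlarge both.

```bash
python3 - <<'E'
import cv2
a=cv2.imread('pics/top0.png')[210:335,215:370];cv2.imwrite('pics/topc.png',cv2.resize(a,None,fx=5,fy=4.8,interpolation=cv2.INTER_CUBIC) if 0 else cv2.resize(a,None,fx=4.8,fy=4.8,interpolation=cv2.INTER_CUBIC))
a=cv2.imread('pics/scene0.png')[165:285,215:375];cv2.imwrite('pics/scc.png',cv2.resize(a,None,fx=5,fy=5,interpolation=cv2.INTER_CUBIC))
E
```

```text
(no output)
```

View pics/topc.png

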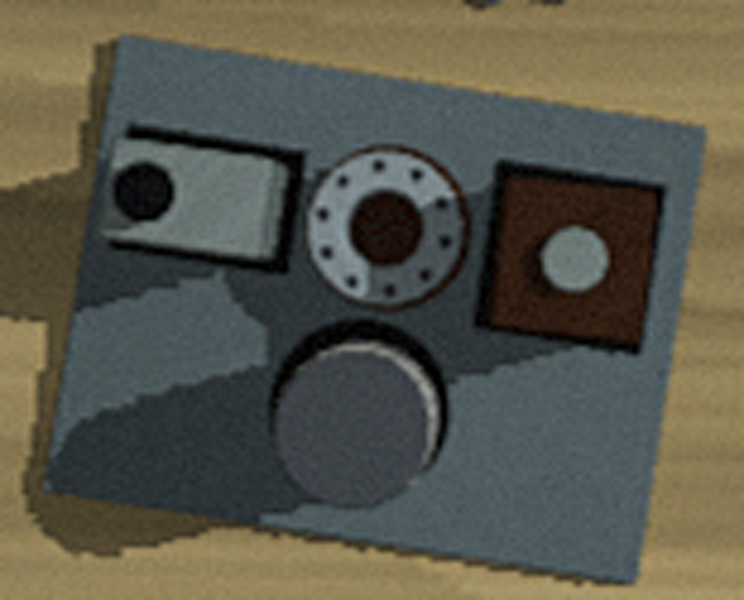

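View pics/scc.png

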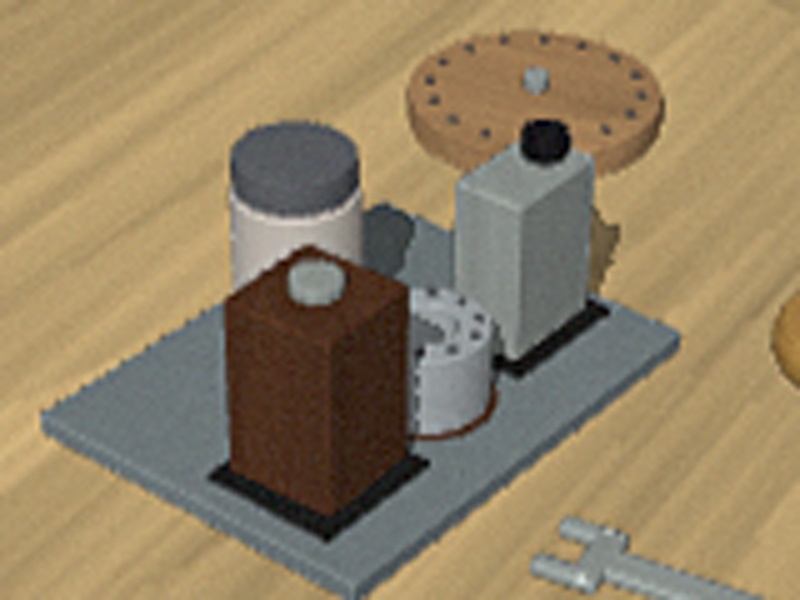

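The crops show these positions (crop pixels):
- **Top crop:** board corners (120,36), (707,128), (636,583), (45,488); jar lid centre (351,427); block stub (574,258); tin cap (144,191); hub bore (386,228).
- **Scene crop:** block stub (316,280), tin cap (546,132), jar lid (295,152), stand stub (537,74).

Next I triangulate these.

```bash
cat > h.py <<'E'
import numpy as np, cv2
from station import sense,cams
def ray(c,u,v):
    d=c['R'].T@np.array([(u-c['cx'])/c['fx'],(v-c['cy'])/c['fy'],1]);return -c['R'].T@c['t'],d
def plane(c,u,v,z):
    o,d=ray(c,u,v);return o+d*(z-o[2])/d[2]
def tri(*obs):
    A=np.zeros((3,3));b=np.zeros(3)
    for c,u,v in obs:
        o,d=ray(c,u,v);d/=np.linalg.norm(d);P=np.eye(3)-np.outer(d,d);A+=P;b+=P@o
    X=np.linalg.solve(A,b);r=max(np.linalg.norm(np.cross(X-ray(*o)[0],ray(*o)[1]/np.linalg.norm(ray(*o)[1]))) for o in obs)
    return X,r
def go(x,y,z,yaw):
    "shift in tool axes (cm, tool pointing down) and turn about tool z to reach the pose; yaw mod 180"
    s=sense();p=s['tool_pos'];r=s['tool_rot'];from scipy.spatial.transform import Rotation as Ro
    R=Ro.from_euler('xyz',r,degrees=True)
    dy=(yaw-r[2]+90)%180-90
    print('go cm',np.round(R.inv().apply(np.array([x,y,z])-p)*100,2),'turn about tool z',round(-dy,1),'t',s['time'],'yaw',round(r[2],1))
E
python3 - <<'E'
from h import *
np.set_printoptions(precision=4,suppress=True)
t=cams.camera('top');s=cams.camera('scene')
T=lambda u,v:((u+.5)/4.8-.5+215,(v+.5)/4.8-.5+210)
S=lambda u,v:((u+.5)/5-.5+215,(v+.5)/5-.5+165)
for n,a,b in [('jar',T(351,427),S(295,152)),('stub',T(574,258),S(316,278)),('cap',T(144,191),S(546,130)),('hubbore',T(386,228),S(433,325)),('stand',(151,303),S(537,72)),
 ('matA',(439,239),(240,332)),('matB',(506,243),(191,378)),('matC',(496,409),(72,303)),('matD',(429,405),(126,269)),
 ('blkcornerR',T(637,352),S(222,302)),('brdTL',T(120,36),S(680,335)),('brdTR',T(707,128),S(358,597)),('brdBR',T(636,583),S(42,413))]:
    X,r=tri((t,*a),(s,*b));print(n,X,'res',round(r,4))
print('jar',plane(t,*T(351,427),.113)[:2],'stub',plane(t,*T(574,258),.113)[:2],'cap',plane(t,*T(144,191),.113)[:2],'hub',plane(t,*T(385.5,227),.052)[:2])
B=[plane(t,*T(*q),.012)[:2] for q in[(120,36),(707,128),(636,583),(45,488)]]
print('board',np.array(B),np.mean(B,0))
e=(B[0]+B[3]-B[1]-B[2])/2;f=(B[0]+B[1]-B[2]-B[3])/2
print('yaw',np.degrees([np.arctan2(-e[0],e[1]),np.arctan2(f[1],f[0])]),np.linalg.norm(e),np.linalg.norm(f))
M=np.array([plane(t,*q,.003)[:2] for q in[(439,239),(506,243),(496,409),(429,405)]]);print('mat',M,M.mean(0))
E
```

```text
jar [0.5252 0.0363 0.1133] res 0.0002
stub [ 0.5879 -0.0423  0.112 ] res 0.0001
cap [0.6088 0.1134 0.1133] res 0.0006
hubbore [0.5995 0.0289 0.0519] res 0.002
stand [0.506  0.297  0.0302] res 0.0004
matA [ 0.6402 -0.2493  0.0008] res 0.0
matB [ 0.6361 -0.3769  0.0063] res 0.0013
matC [ 0.3185 -0.3606  0.0029] res 0.0023
matD [ 0.3231 -0.2324  0.001 ] res 0.0028
blkcornerR [ 0.5554 -0.0656  0.1018] res 0.0014
brdTL [0.6731 0.1382 0.0101] res 0.0001
brdTR [ 0.6425 -0.0983  0.0064] res 0.001
brdBR [ 0.46   -0.0733  0.0125] res 0.0005
jar [0.5253 0.0364] stub [ 0.5878 -0.0423] cap [0.6083 0.1132] hub [0.5982 0.028 ]
board [[ 0.6728  0.1379]
 [ 0.6413 -0.0983]
 [ 0.4595 -0.0736]
 [ 0.4917  0.1624]] [0.5663 0.0321]
yaw [-7.6667 -7.7243] 0.23824164213734123 0.18311973968093925
mat [[ 0.6401 -0.2488]
 [ 0.6353 -0.3789]
 [ 0.3167 -0.3623]
 [ 0.3214 -0.2339]] [ 0.4784 -0.306 ]
```

Measured heights match the text (tops 0.112–0.113, hub top 0.052, stub 0.030, mat about 0.003). The board yaw is -7.7°, the board edges come out right, and every target is in reach. I start with the jar.

```bash
python3 -c "
from h import *
go(.5252,.0364,.20,172.3)"
```

```text
go cm [-49.16 -46.12   2.66] turn about tool z -9.3 t 0.2 yaw 163.0
```

```bash
python3 -m handwheel '{"translation":[[-2.73,-2.56,0.15],[-2.73,-2.56,0.15],[-2.73,-2.56,0.15],[-2.73,-2.56,0.15],[-2.73,-2.56,0.15],[-2.73,-2.56,0.15],[-2.73,-2.56,0.15],[-2.73,-2.56,0.15],[-2.73,-2.56,0.15],[-2.73,-2.56,0.15],[-2.73,-2.56,0.15],[-2.73,-2.56,0.15],[-2.73,-2.56,0.15],[-2.73,-2.56,0.15],[-2.73,-2.56,0.15],[-2.73,-2.56,0.15],[-2.73,-2.56,0.15],[-2.73,-2.56,0.15],[0,0,0],[0,0,0]],"turn":[[0,0,0],[0,0,0],[0,0,0],[0,0,0],[0,0,0],[0,0,0],[0,0,0],[0,0,0],[0,0,0],[0,0,0],[0,0,0],[0,0,0],[0,0,0],[0,0,0],[0,0,0],[0,0,0],[0,0,0],[0,0,0],[0,0,-4.65],[0,0,-4.65]],"grip":[9,9,9,9,9,9,9,9,9,9,9,9,9,9,9,9,9,9,9,9]}'; python3 -c "
from h import *
go(.5252,.0364,.068,172.3)
c=cams.camera('wrist');cv2.imwrite('pics/w1.png',c['color'][:,:,::-1])"
```

```text
time: 1.87
tool_pos: [0.526, 0.034, 0.1993]
tool_rot: [-179.9, -0.0, 172.2]
ft_force: [-0.4, 1.1, -0.4]
opening: 0.09
finger_force: 0.0
go cm [ 0.11  0.24 13.13] turn about tool z -0.1 t 1.8667 yaw 172.2
```

View pics/w1.png

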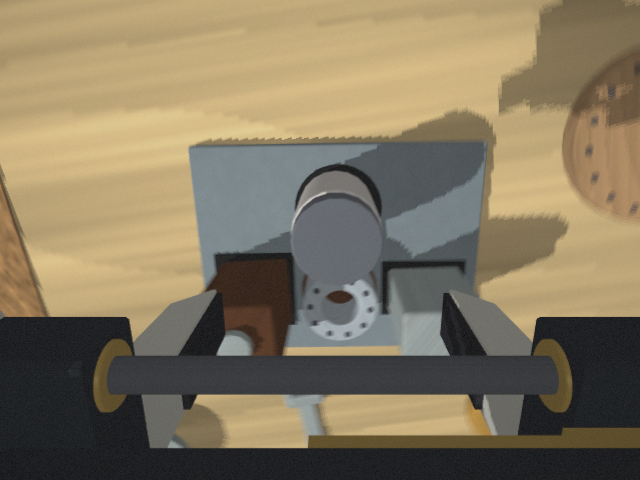

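The wrist view shows the jar (lid at 338,240) midway between the fingers (222 and 443), so it is centred. I descend and grip.

```bash
python3 -m handwheel '{"translation":[[0.1,0.2,0],[0,0,2.2],[0,0,2.2],[0,0,2.2],[0,0,2.2],[0,0,2.2],[0,0,2.1],[0,0,0],[0,0,0],[0,0,0],[0,0,0],[0,0,0],[0,0,0],[0,0,0],[0,0,0],[0,0,0],[0,0,0],[0,0,0],[0,0,0]],"turn":[[0,0,0],[0,0,0],[0,0,0],[0,0,0],[0,0,0],[0,0,0],[0,0,0],[0,0,0],[0,0,0],[0,0,0],[0,0,0],[0,0,0],[0,0,0],[0,0,0],[0,0,0],[0,0,0],[0,0,0],[0,0,0],[0,0,0]],"grip":[9,9,9,9,9,9,9,9,9,4,4,4,4,4,4,4,4,4,4]}'
```

```text
time: 3.5
tool_pos: [0.5251, 0.0383, 0.0696]
tool_rot: [-180.0, 0.1, 172.2]
ft_force: [-1.7, -3.8, 6.5]
opening: 0.0593
finger_force: 30.0
```

```bash
python3 -m handwheel '{"translation":[[0,0,-2],[0,0,-2.5],[0,0,-2.5],[0,0,-2.5],[0,0,-2.5],[0,0,-1],[0,0,0],[0,0,0]],"turn":[[0,0,0],[0,0,0],[0,0,0],[0,0,0],[0,0,0],[0,0,0],[0,0,0],[0,0,0]],"grip":[4,4,4,4,4,4,4,4]}'; python3 -c "
from h import *
go(.378,-.301,.2,172.3)"
```

```text
time: 4.17
tool_pos: [0.5241, 0.0394, 0.1981]
tool_rot: [180.0, -0.0, 172.3]
ft_force: [-0.5, 0.8, -3.7]
opening: 0.0593
finger_force: 30.0
go cm [  9.92 -35.7   -0.19] turn about tool z -0.0 t 4.1667 yaw 172.3
```

```bash
python3 -m handwheel '{"translation":[[0.71,-2.55,0],[0.71,-2.55,0],[0.71,-2.55,0],[0.71,-2.55,0],[0.71,-2.55,0],[0.71,-2.55,0],[0.71,-2.55,0],[0.71,-2.55,0],[0.71,-2.55,0],[0.71,-2.55,0],[0.71,-2.55,0],[0.71,-2.55,0],[0.71,-2.55,0],[0.71,-2.55,0],[0,0,0],[0,0,0],[0,0,0]],"turn":[[0,0,0],[0,0,0],[0,0,0],[0,0,0],[0,0,0],[0,0,0],[0,0,0],[0,0,0],[0,0,0],[0,0,0],[0,0,0],[0,0,0],[0,0,0],[0,0,0],[0,0,0],[0,0,0],[0,0,0]],"grip":[4,4,4,4,4,4,4,4,4,4,4,4,4,4,4,4,4]}'; python3 -c "
from h import *
go(.378,-.301,.060,172.3)"
```

```text
time: 5.58
tool_pos: [0.3773, -0.2999, 0.1969]
tool_rot: [179.9, -0.2, 172.3]
ft_force: [0.6, 1.2, -3.8]
opening: 0.0591
finger_force: 30.0
go cm [-0.13 -0.12 13.69] turn about tool z -0.0 t 5.5833 yaw 172.3
```

```bash
python3 -m handwheel '{"translation":[[0,0,2.2],[0,0,2.5],[0,0,2.5],[0,0,2.5],[0,0,2.2],[0,0,1.2],[0,0,0.6],[0,0,0.1],[0,0,0.1],[0,0,0],[0,0,0]],"turn":[[0,0,0],[0,0,0],[0,0,0],[0,0,0],[0,0,0],[0,0,0],[0,0,0],[0,0,0],[0,0,0],[0,0,0],[0,0,0]],"grip":[4,4,4,4,4,4,4,4,4,4,4]}'
```

```text
time: 6.5
tool_pos: [0.379, -0.3014, 0.0606]
tool_rot: [-180.0, 0.1, 172.3]
ft_force: [0.7, -0.6, -2.0]
opening: 0.06
finger_force: 30.0
```

```bash
python3 -m handwheel '{"translation":[[0,0,0.1],[0,0,0.1],[0,0,0.1],[0,0,0],[0,0,0]],"turn":[[0,0,0],[0,0,0],[0,0,0],[0,0,0],[0,0,0]],"grip":[4,4,4,4,4]}'
```

```text
time: 6.92
tool_pos: [0.3786, -0.3015, 0.0575]
tool_rot: [-180.0, 0.1, 172.3]
ft_force: [-1.3, 1.0, 5.8]
opening: 0.0595
finger_force: 30.0
```

The jar is down (5.8 N). I release it, lift, and plan the block.

```bash
python3 -m handwheel '{"translation":[[0,0,0],[0,0,0],[0,0,0],[0,0,0],[0,0,0],[0,0,0],[0,0,-2],[0,0,-2.5],[0,0,-2.5],[0,0,-2.5],[0,0,-2.5],[0,0,-2],[0,0,0],[0,0,0]],"turn":[[0,0,0],[0,0,0],[0,0,0],[0,0,0],[0,0,0],[0,0,0],[0,0,0],[0,0,0],[0,0,0],[0,0,0],[0,0,0],[0,0,0],[0,0,0],[0,0,0]],"grip":[9,9,9,9,9,9,9,9,9,9,9,9,9,9]}'; python3 -c "
from h import *
go(.588,-.0433,.2,172.3)"
```

```text
time: 8.08
tool_pos: [0.3789, -0.3016, 0.1978]
tool_rot: [-179.9, 0.2, 172.3]
ft_force: [-0.1, -0.1, -0.7]
opening: 0.0897
finger_force: 0.0
go cm [-17.26  28.4   -0.21] turn about tool z -0.0 t 8.0833 yaw 172.3
```

```bash
python3 -m handwheel '{"translation":[[-1.44,2.37,0],[-1.44,2.37,0],[-1.44,2.37,0],[-1.44,2.37,0],[-1.44,2.37,0],[-1.44,2.37,0],[-1.44,2.37,0],[-1.44,2.37,0],[-1.44,2.37,0],[-1.44,2.37,0],[-1.44,2.37,0],[-1.44,2.37,0],[0,0,0],[0,0,0],[0,0,0]],"turn":[[0,0,0],[0,0,0],[0,0,0],[0,0,0],[0,0,0],[0,0,0],[0,0,0],[0,0,0],[0,0,0],[0,0,0],[0,0,0],[0,0,0],[0,0,0],[0,0,0],[0,0,0]],"grip":[9,9,9,9,9,9,9,9,9,9,9,9,9,9,9]}'; python3 -c "
from h import *
go(.588,-.0433,.07,172.3)"
```

```text
time: 9.33
tool_pos: [0.5862, -0.043, 0.195]
tool_rot: [-180.0, -0.2, 172.3]
ft_force: [-0.0, -0.4, 0.1]
opening: 0.0899
finger_force: 0.0
go cm [-0.22  0.   12.5 ] turn about tool z -0.0 t 9.3333 yaw 172.3
```

```bash
python3 -m handwheel '{"translation":[[-0.1,0,2],[0,0,2.2],[0,0,2.2],[0,0,2.2],[0,0,2.2],[0,0,1.7],[0,0,0],[0,0,0],[0,0,0],[0,0,0],[0,0,0],[0,0,0],[0,0,0],[0,0,0],[0,0,0],[0,0,0],[0,0,0]],"turn":[[0,0,0],[0,0,0],[0,0,0],[0,0,0],[0,0,0],[0,0,0],[0,0,0],[0,0,0],[0,0,0],[0,0,0],[0,0,0],[0,0,0],[0,0,0],[0,0,0],[0,0,0],[0,0,0],[0,0,0]],"grip":[9,9,9,9,9,9,9,4,4,4,4,4,4,4,4,4,4]}'
```

```text
time: 10.75
tool_pos: [0.5892, -0.0426, 0.0726]
tool_rot: [180.0, 0.1, 172.3]
ft_force: [-0.8, 1.3, 6.7]
opening: 0.0567
finger_force: 29.6
```

```bash
python3 -m handwheel '{"translation":[[0,0,-2],[0,0,-2.5],[0,0,-2.5],[0,0,-2.5],[0,0,-2.5],[0,0,-1],[0,0,0],[0,0,0]],"turn":[[0,0,0],[0,0,0],[0,0,0],[0,0,0],[0,0,0],[0,0,0],[0,0,0],[0,0,0]],"grip":[4,4,4,4,4,4,4,4]}'; python3 -c "
from h import *
go(.478,-.306,.2,172.3)"
```

```text
time: 11.42
tool_pos: [0.588, -0.0425, 0.2009]
tool_rot: [-180.0, -0.0, 172.3]
ft_force: [-1.8, 0.3, -3.9]
opening: 0.0564
finger_force: 29.6
go cm [  7.37 -27.58   0.1 ] turn about tool z 0.0 t 11.4167 yaw 172.3
```

```bash
python3 -m handwheel '{"translation":[[0.67,-2.51,0],[0.67,-2.51,0],[0.67,-2.51,0],[0.67,-2.51,0],[0.67,-2.51,0],[0.67,-2.51,0],[0.67,-2.51,0],[0.67,-2.51,0],[0.67,-2.51,0],[0.67,-2.51,0],[0.67,-2.51,0],[0,0,0],[0,0,0],[0,0,0]],"turn":[[0,0,0],[0,0,0],[0,0,0],[0,0,0],[0,0,0],[0,0,0],[0,0,0],[0,0,0],[0,0,0],[0,0,0],[0,0,0],[0,0,0],[0,0,0],[0,0,0]],"grip":[4,4,4,4,4,4,4,4,4,4,4,4,4,4]}'; python3 -c "
from h import *
go(.478,-.306,.0625,172.3)"
```

```text
time: 12.58
tool_pos: [0.4774, -0.3053, 0.1995]
tool_rot: [179.9, -0.2, 172.3]
ft_force: [0.5, 0.5, -2.7]
opening: 0.0565
finger_force: 29.6
go cm [-0.11 -0.09 13.7 ] turn about tool z -0.0 t 12.5833 yaw 172.3
```

```bash
python3 -m handwheel '{"translation":[[0,0,2.2],[0,0,2.5],[0,0,2.5],[0,0,2.5],[0,0,2.2],[0,0,1.2],[0,0,0.6],[0,0,0.1],[0,0,0.1],[0,0,0],[0,0,0]],"turn":[[0,0,0],[0,0,0],[0,0,0],[0,0,0],[0,0,0],[0,0,0],[0,0,0],[0,0,0],[0,0,0],[0,0,0],[0,0,0]],"grip":[4,4,4,4,4,4,4,4,4,4,4]}'
```

```text
time: 13.5
tool_pos: [0.4795, -0.3068, 0.064]
tool_rot: [-179.9, 0.1, 172.3]
ft_force: [0.1, 0.6, -3.3]
opening: 0.0564
finger_force: 29.6
```

```bash
python3 -m handwheel '{"translation":[[0,0,0.1],[0,0,0.1],[0,0,0.1],[0,0,0],[0,0,0]],"turn":[[0,0,0],[0,0,0],[0,0,0],[0,0,0],[0,0,0]],"grip":[4,4,4,4,4]}'
```

```text
time: 13.92
tool_pos: [0.4788, -0.3066, 0.0606]
tool_rot: [-180.0, 0.1, 172.3]
ft_force: [-1.4, 1.9, 5.7]
opening: 0.0564
finger_force: 29.6
```

```bash
python3 -m handwheel '{"translation":[[0,0,0],[0,0,0],[0,0,0],[0,0,0],[0,0,0],[0,0,0],[0,0,-2],[0,0,-2.5],[0,0,-2.5],[0,0,-2.5],[0,0,-2.5],[0,0,-2],[0,0,0],[0,0,0]],"turn":[[0,0,0],[0,0,0],[0,0,0],[0,0,0],[0,0,0],[0,0,0],[0,0,0],[0,0,0],[0,0,0],[0,0,0],[0,0,0],[0,0,0],[0,0,0],[0,0,0]],"grip":[9,9,9,9,9,9,9,9,9,9,9,9,9,9]}'; python3 -c "
from h import *
go(.607,.1005,.2,82.3);print(sense()['joints'])"
```

```text
time: 15.08
tool_pos: [0.4793, -0.3068, 0.201]
tool_rot: [-179.9, 0.2, 172.3]
ft_force: [-0.2, 0.3, -0.2]
opening: 0.0901
finger_force: 0.0
go cm [-7.2  42.07  0.08] turn about tool z 90.0 t 15.0833 yaw 172.3
[ 27.33253713  19.98007631   3.20510653 103.18090826  -1.31580437
  56.70196909 113.35803186]
```

```bash
python3 -m handwheel '{"translation":[[-0.48,2.8,0],[-0.48,2.8,0],[-0.48,2.8,0],[-0.48,2.8,0],[-0.48,2.8,0],[-0.48,2.8,0],[-0.48,2.8,0],[-0.48,2.8,0],[-0.48,2.8,0],[-0.48,2.8,0],[-0.48,2.8,0],[-0.48,2.8,0],[-0.48,2.8,0],[-0.48,2.8,0],[-0.48,2.8,0],[0,0,0],[0,0,0],[0,0,0],[0,0,0],[0,0,0]],"turn":[[0,0,0],[0,0,0],[0,0,0],[0,0,0],[0,0,0],[0,0,0],[0,0,0],[0,0,0],[0,0,0],[0,0,0],[0,0,0],[0,0,0],[0,0,0],[0,0,0],[0,0,0],[0,0,7],[0,0,7],[0,0,7],[0,0,7],[0,0,7]],"grip":[9,9,9,9,9,9,9,9,9,9,9,9,9,9,9,9,9,9,9,9]}'
python3 -m handwheel '{"translation":[[0,0,0],[0,0,0],[0,0,0],[0,0,0],[0,0,0],[0,0,0],[0,0,0],[0,0,0],[0,0,0],[0,0,0]],"turn":[[0,0,6.9],[0,0,6.9],[0,0,6.9],[0,0,6.9],[0,0,6.9],[0,0,6.9],[0,0,6.9],[0,0,6.7],[0,0,0],[0,0,0]],"grip":[9,9,9,9,9,9,9,9,9,9]}'; python3 -c "
from h import *
go(.607,.1005,.068,82.3);print(sense()['joints'])"
```

```text
time: 16.75
tool_pos: [0.6049, 0.1002, 0.1976]
tool_rot: [-179.8, -0.1, 137.0]
ft_force: [0.3, -0.2, -0.2]
opening: 0.0897
finger_force: 0.0
time: 17.58
tool_pos: [0.6052, 0.1002, 0.1982]
tool_rot: [-179.9, 0.1, 82.5]
ft_force: [0.1, 0.4, -0.2]
opening: 0.0901
finger_force: 0.0
go cm [ 0.07  0.21 13.02] turn about tool z 0.2 t 17.5833 yaw 82.5
[-20.86588663  24.95495999  11.77366087  96.87126428  -5.73944238
  58.91153487 -14.67459069]
```

```bash
python3 -m handwheel '{"translation":[[0,0.2,2],[0,0,2.2],[0,0,2.2],[0,0,2.2],[0,0,2.2],[0,0,2.1],[0,0,0],[0,0,0],[0,0,0],[0,0,0],[0,0,0],[0,0,0],[0,0,0],[0,0,0],[0,0,0],[0,0,0],[0,0,0],[0,0,0],[0,0,0]],"turn":[[0,0,0],[0,0,0],[0,0,0],[0,0,0],[0,0,0],[0,0,0],[0,0,0],[0,0,0],[0,0,0],[0,0,0],[0,0,0],[0,0,0],[0,0,0],[0,0,0],[0,0,0],[0,0,0],[0,0,0],[0,0,0],[0,0,0]],"grip":[9,9,9,9,9,9,9,3,3,3,3,3,3,3,3,3,3,3,3]}'
python3 -m handwheel '{"translation":[[0,0,-2],[0,0,-2.5],[0,0,-2.5],[0,0,-2.5],[0,0,-2.5],[0,0,-1],[0,0,0],[0,0,0]],"turn":[[0,0,0],[0,0,0],[0,0,0],[0,0,0],[0,0,0],[0,0,0],[0,0,0],[0,0,0]],"grip":[3,3,3,3,3,3,3,3]}'; python3 -c "
from h import *
go(.58,-.311,.2,82.3)"
```

```text
time: 19.17
tool_pos: [0.608, 0.1001, 0.0709]
tool_rot: [-180.0, -0.0, 82.3]
ft_force: [-2.5, -0.1, 3.0]
opening: 0.0376
finger_force: 29.8
time: 19.83
tool_pos: [0.6077, 0.1, 0.1998]
tool_rot: [-180.0, 0.0, 82.3]
ft_force: [0.2, -0.2, -3.7]
opening: 0.0378
finger_force: 29.8
go cm [-4.11e+01  2.76e+00 -1.00e-02] turn about tool z 0.0 t 19.8333 yaw 82.3
```

```bash
python3 -m handwheel '{"translation":[[-2.57,0.17,0],[-2.57,0.17,0],[-2.57,0.17,0],[-2.57,0.17,0],[-2.57,0.17,0],[-2.57,0.17,0],[-2.57,0.17,0],[-2.57,0.17,0],[-2.57,0.17,0],[-2.57,0.17,0],[-2.57,0.17,0],[-2.57,0.17,0],[-2.57,0.17,0],[-2.57,0.17,0],[-2.57,0.17,0],[-2.57,0.17,0],[0,0,0],[0,0,0],[0,0,0]],"turn":[[0,0,0],[0,0,0],[0,0,0],[0,0,0],[0,0,0],[0,0,0],[0,0,0],[0,0,0],[0,0,0],[0,0,0],[0,0,0],[0,0,0],[0,0,0],[0,0,0],[0,0,0],[0,0,0],[0,0,0],[0,0,0],[0,0,0]],"grip":[3,3,3,3,3,3,3,3,3,3,3,3,3,3,3,3,3,3,3]}'; python3 -c "
from h import *
go(.58,-.311,.0605,82.3)"
```

```text
time: 21.42
tool_pos: [0.5788, -0.3101, 0.198]
tool_rot: [-179.8, -0.1, 82.3]
ft_force: [-0.3, 0.5, -4.1]
opening: 0.0378
finger_force: 29.8
go cm [-0.1   0.19 13.75] turn about tool z -0.0 t 21.4167 yaw 82.3
```

```bash
python3 -m handwheel '{"translation":[[0,0,2.2],[0,0,2.5],[0,0,2.5],[0,0,2.5],[0,0,2.2],[0,0,1.2],[0,0,0.6],[0,0,0.1],[0,0,0.1],[0,0,0.1],[0,0,0.1],[0,0,0],[0,0,0]],"turn":[[0,0,0],[0,0,0],[0,0,0],[0,0,0],[0,0,0],[0,0,0],[0,0,0],[0,0,0],[0,0,0],[0,0,0],[0,0,0],[0,0,0],[0,0,0]],"grip":[3,3,3,3,3,3,3,3,3,3,3,3,3]}'
```

```text
time: 22.5
tool_pos: [0.5804, -0.3114, 0.0606]
tool_rot: [179.9, 0.0, 82.3]
ft_force: [-0.5, 0.8, -3.0]
opening: 0.0383
finger_force: 29.8
```

```bash
python3 -m handwheel '{"translation":[[0,0,0.1],[0,0,0.1],[0,0,0],[0,0,0]],"turn":[[0,0,0],[0,0,0],[0,0,0],[0,0,0]],"grip":[3,3,3,3]}'
```

```text
time: 22.83
tool_pos: [0.5803, -0.3114, 0.0588]
tool_rot: [179.9, 0.0, 82.3]
ft_force: [-3.1, 1.2, 5.7]
opening: 0.0377
finger_force: 29.9
```

```bash
python3 -m handwheel '{"translation":[[0,0,0],[0,0,0],[0,0,0],[0,0,0],[0,0,0],[0,0,0],[0,0,-2],[0,0,-2.5],[0,0,-2.5],[0,0,-2.5],[0,0,-2.5],[0,0,-2],[0,0,0],[0,0,0]],"turn":[[0,0,0],[0,0,0],[0,0,0],[0,0,0],[0,0,0],[0,0,0],[0,0,0],[0,0,0],[0,0,0],[0,0,0],[0,0,0],[0,0,0],[0,0,0],[0,0,0]],"grip":[6,6,6,6,6,6,6,6,6,6,6,6,6,6]}'; python3 -c "
from h import *
go(.598,.028,.2,82.3)
a=cams.camera('top')['color'][:,:,::-1]
b=cams.camera('scene')['color'][:,:,::-1]
cv2.imwrite('pics/t2.png',cv2.resize(a[210:335,215:370],None,fx=4.8,fy=4.8,interpolation=cv2.INTER_CUBIC))
cv2.imwrite('pics/s2.png',b)"
```

```text
time: 24.0
tool_pos: [0.5808, -0.3116, 0.1992]
tool_rot: [179.8, 0.0, 82.3]
ft_force: [-0.1, 0.6, -0.5]
opening: 0.0596
finger_force: 0.0
go cm [33.89 -2.85 -0.11] turn about tool z 0.0 t 24.0 yaw 82.3
```

View pics/t2.png

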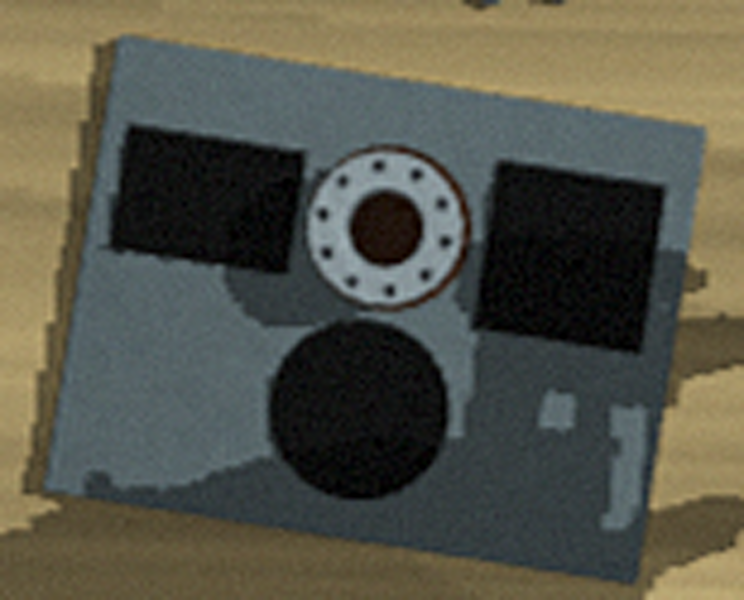

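View pics/s2.png

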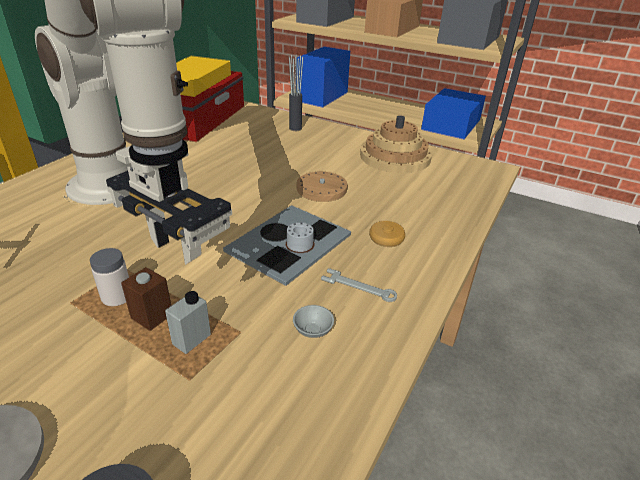

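All three stand on the mat (scene pixels 110,280; 147,298; 187,322) and the hub has not moved (crop pixel 386,228). Pad centres in the crop are oblong (207,199), square (571,256) and round (358.5,409.5). Now the hub.

```bash
python3 -m handwheel '{"translation":[[2.61,-0.22,0],[2.61,-0.22,0],[2.61,-0.22,0],[2.61,-0.22,0],[2.61,-0.22,0],[2.61,-0.22,0],[2.61,-0.22,0],[2.61,-0.22,0],[2.61,-0.22,0],[2.61,-0.22,0],[2.61,-0.22,0],[2.61,-0.22,0],[2.61,-0.22,0],[0,0,0],[0,0,0],[0,0,0]],"turn":[[0,0,0],[0,0,0],[0,0,0],[0,0,0],[0,0,0],[0,0,0],[0,0,0],[0,0,0],[0,0,0],[0,0,0],[0,0,0],[0,0,0],[0,0,0],[0,0,0],[0,0,0],[0,0,0]],"grip":[9,9,9,9,9,9,9,9,9,9,9,9,9,9,9,9]}'; python3 -c "
from h import *
go(.598,.028,.026,82.3)
t=cams.camera('top')
for n,u,v in(('obl',207.3,199.3),('sq',570.8,256.3),('rnd',358.5,409.5)): print(n,plane(t,(u+.5)/4.8-.5+215,(v+.5)/4.8-.5+210,.015))"
```

```text
time: 25.43
tool_pos: [0.5962, 0.0283, 0.1963]
tool_rot: [-179.9, 0.1, 82.3]
ft_force: [-0.5, -0.4, -0.5]
opening: 0.0899
finger_force: 0.0
go cm [1.000e-02 2.200e-01 1.703e+01] turn about tool z 0.0 t 25.4333 yaw 82.3
obl [0.60803559 0.10072547 0.015     ]
sq [ 0.58870681 -0.04474805  0.015     ]
rnd [0.52589163 0.03830728 0.015     ]
```

```bash
python3 -m handwheel '{"translation":[[0,0.1,2.5],[0,0,2.5],[0,0,2.5],[0,0,2.5],[0,0,2.5],[0,0,2.5],[0,0,1.5],[0,0,0.9],[0,0,0],[0,0,0],[0,0,0],[0,0,0],[0,0,0],[0,0,0],[0,0,0],[0,0,0],[0,0,0],[0,0,0],[0,0,0]],"turn":[[0,0,0],[0,0,0],[0,0,0],[0,0,0],[0,0,0],[0,0,0],[0,0,0],[0,0,0],[0,0,0],[0,0,0],[0,0,0],[0,0,0],[0,0,0],[0,0,0],[0,0,0],[0,0,0],[0,0,0],[0,0,0],[0,0,0]],"grip":[9,9,9,9,9,9,9,9,9,4,4,4,4,4,4,4,4,4,4]}'
python3 -m handwheel '{"translation":[[0,0,-1],[0,0,-2],[0,0,-2.5],[0,0,-2.5],[0,0,-2.5],[0,0,-1],[0,0,0],[0,0,0]],"turn":[[0,0,0],[0,0,0],[0,0,0],[0,0,0],[0,0,0],[0,0,0],[0,0,0],[0,0,0]],"grip":[4,4,4,4,4,4,4,4]}'; python3 -c "
from h import *
go(.506,.297,.135,82.3)"
```

```text
time: 27.07
tool_pos: [0.5987, 0.029, 0.0247]
tool_rot: [179.9, -0.0, 82.3]
ft_force: [-1.5, 0.1, 6.3]
opening: 0.0602
finger_force: 30.0
time: 27.73
tool_pos: [0.5978, 0.0289, 0.1385]
tool_rot: [180.0, -0.0, 82.3]
ft_force: [-0.2, 0.1, -3.5]
opening: 0.0598
finger_force: 30.0
go cm [ 25.34 -12.69   0.36] turn about tool z 0.0 t 27.7333 yaw 82.3
```

```bash
python3 -m handwheel '{"translation":[[2.11,-1.06,0],[2.11,-1.06,0],[2.11,-1.06,0],[2.11,-1.06,0],[2.11,-1.06,0],[2.11,-1.06,0],[2.11,-1.06,0],[2.11,-1.06,0],[2.11,-1.06,0],[2.11,-1.06,0],[2.11,-1.06,0],[2.11,-1.06,0],[0,0,0],[0,0,0],[0,0,0]],"turn":[[0,0,0],[0,0,0],[0,0,0],[0,0,0],[0,0,0],[0,0,0],[0,0,0],[0,0,0],[0,0,0],[0,0,0],[0,0,0],[0,0,0],[0,0,0],[0,0,0],[0,0,0]],"grip":[4,4,4,4,4,4,4,4,4,4,4,4,4,4,4]}'; python3 -c "
from h import *
go(.506,.2975,.0345,82.3)
w=cams.camera('top')
print(cv2.imwrite('pics/t3.png',cv2.resize(w['color'][250:350,100:230,::-1],None,fx=4,fy=4)))"
```

```text
time: 28.98
tool_pos: [0.505, 0.2955, 0.1368]
tool_rot: [-179.9, 0.2, 82.3]
ft_force: [-0.5, -1.6, -2.4]
opening: 0.0597
finger_force: 30.0
go cm [ 0.24  0.1  10.23] turn about tool z 0.0 t 28.9833 yaw 82.3
True
```

```bash
python3 -m handwheel '{"translation":[[0.2,0.1,0],[0,0,2],[0,0,2.2],[0,0,2.2],[0,0,1.7],[0,0,1.1],[0,0,0.4],[0,0,0.2],[0,0,0.1],[0,0,0],[0,0,0]],"turn":[[0,0,0],[0,0,0],[0,0,0],[0,0,0],[0,0,0],[0,0,0],[0,0,0],[0,0,0],[0,0,0],[0,0,0],[0,0,0]],"grip":[4,4,4,4,4,4,4,4,4,4,4]}'
```

```text
time: 29.95
tool_pos: [0.508, 0.2991, 0.0408]
tool_rot: [179.9, -0.1, 82.3]
ft_force: [0.3, -0.1, -2.4]
opening: 0.0599
finger_force: 30.0
```

```bash
python3 -m handwheel '{"translation":[[-0.1,-0.15,0],[0,0,0.3],[0,0,0.2],[0,0,0.1],[0,0,0.1],[0,0,0.1],[0,0,0],[0,0,0]],"turn":[[0,0,0],[0,0,0],[0,0,0],[0,0,0],[0,0,0],[0,0,0],[0,0,0],[0,0,0]],"grip":[4,4,4,4,4,4,4,4]}'
```

```text
time: 30.62
tool_pos: [0.5054, 0.2978, 0.0327]
tool_rot: [-180.0, 0.0, 82.3]
ft_force: [-3.7, -1.1, 7.0]
opening: 0.0599
finger_force: 30.0
```

Contact comes at the expected height of 0.0327, so the hub is flat on the disc rather than on the stub. I release it, lift, and look.

```bash
python3 -m handwheel '{"translation":[[0,0,0],[0,0,0],[0,0,0],[0,0,0],[0,0,0],[0,0,0],[0,0,-2],[0,0,-2.5],[0,0,-2.5],[0,0,-2.5],[0,0,-2.5],[0,0,-2.5],[0,0,-2.2],[0,0,0],[0,0,0]],"turn":[[0,0,0],[0,0,0],[0,0,0],[0,0,0],[0,0,0],[0,0,0],[0,0,0],[0,0,0],[0,0,0],[0,0,0],[0,0,0],[0,0,0],[0,0,0],[0,0,0],[0,0,0]],"grip":[9,9,9,9,9,9,9,9,9,9,9,9,9,9,9]}'; python3 -c "
from h import *
go(.58,-.311,.2,82.3)"
```

```text
time: 31.87
tool_pos: [0.5065, 0.2984, 0.2003]
tool_rot: [179.9, -0.1, 82.3]
ft_force: [-0.7, 0.7, -0.7]
opening: 0.0901
finger_force: 0.0
go cm [-59.4   15.45  -0.07] turn about tool z -0.0 t 31.8667 yaw 82.3
```

```bash
python3 -m handwheel '{"translation":[[-2.97,0.77,0],[-2.97,0.77,0],[-2.97,0.77,0],[-2.97,0.77,0],[-2.97,0.77,0],[-2.97,0.77,0],[-2.97,0.77,0],[-2.97,0.77,0],[-2.97,0.77,0],[-2.97,0.77,0],[-2.97,0.77,0],[-2.97,0.77,0],[-2.97,0.77,0],[-2.97,0.77,0],[-2.97,0.77,0],[-2.97,0.77,0],[-2.97,0.77,0],[-2.97,0.77,0],[-2.97,0.77,0],[-2.97,0.77,0]],"turn":[[0,0,0],[0,0,0],[0,0,0],[0,0,0],[0,0,0],[0,0,0],[0,0,0],[0,0,0],[0,0,0],[0,0,0],[0,0,0],[0,0,0],[0,0,0],[0,0,0],[0,0,0],[0,0,0],[0,0,0],[0,0,0],[0,0,0],[0,0,0]],"grip":[6.5,6.5,6.5,6.5,6.5,6.5,6.5,6.5,6.5,6.5,6.5,6.5,6.5,6.5,6.5,6.5,6.5,6.5,6.5,6.5]}'; python3 -c "
from h import *
a=cams.camera('top')['color'][255:355,100:230,::-1];b=cams.camera('scene')['color'][160:260,280:410,::-1]
cv2.imwrite('pics/st.png',np.hstack([cv2.resize(x,(400,308),interpolation=cv2.INTER_CUBIC) for x in (a,b)]))
go(.58,-.311,.0588,82.3)"
```

```text
time: 33.53
tool_pos: [0.5776, -0.3124, 0.1967]
tool_rot: [-179.8, -0.0, 82.3]
ft_force: [-0.1, 0.7, -0.3]
opening: 0.065
finger_force: 0.0
go cm [ 0.87  0.34 13.81] turn about tool z -0.5 t 33.6333 yaw 81.8
```

View pics/st.png

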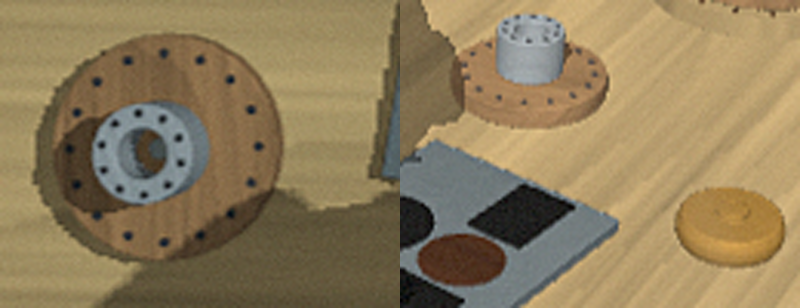

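Left half: the hub sits flat on the disc, top-face centre at about crop (143,153). I check its offset from the stub numerically and re-read the pose.

```bash
python3 -m handwheel '{"translation":[[0,0,0],[0,0,0]],"turn":[[0,0,0],[0,0,0]],"grip":[6.5,6.5]}'; python3 -c "
from h import *
t=cams.camera('top')
print(plane(t,100+143.5/3.077-.4,255+153/3.08-.4,.060))
go(.58,-.311,.0588,82.3)"
```

```text
time: 33.8
tool_pos: [0.5779, -0.3102, 0.197]
tool_rot: [-179.9, -0.1, 82.3]
ft_force: [0.8, 1.3, 0.2]
opening: 0.065
finger_force: 0.0
[0.50548874 0.29632    0.06      ]
go cm [-0.15  0.21 13.86] turn about tool z 0.1 t 33.85 yaw 82.4
```

The hub is within 1 mm of the stub. Now the tin goes back.

```bash
python3 -m handwheel '{"translation":[[-0.1,0.15,2],[0,0,2.4],[0,0,2.4],[0,0,2.4],[0,0,2.4],[0,0,1.6],[0,0,0.4],[0,0,0],[0,0,0],[0,0,0],[0,0,0],[0,0,0],[0,0,0],[0,0,0],[0,0,0],[0,0,0],[0,0,0]],"turn":[[0,0,0],[0,0,0],[0,0,0],[0,0,0],[0,0,0],[0,0,0],[0,0,0],[0,0,0],[0,0,0],[0,0,0],[0,0,0],[0,0,0],[0,0,0],[0,0,0],[0,0,0],[0,0,0],[0,0,0]],"grip":[6.5,6.5,6.5,6.5,6.5,6.5,6.5,6.5,6.5,3,3,3,3,3,3,3,3]}'
python3 -m handwheel '{"translation":[[0,0,-2],[0,0,-2.5],[0,0,-2.5],[0,0,-2.5],[0,0,-2.5],[0,0,-2],[0,0,0],[0,0,0]],"turn":[[0,0,0],[0,0,0],[0,0,0],[0,0,0],[0,0,0],[0,0,0],[0,0,0],[0,0,0]],"grip":[3,3,3,3,3,3,3,3]}'; python3 -c "
from h import *
go(.608,.1007,.2,82.3)"
```

```text
time: 35.27
tool_pos: [0.5801, -0.3128, 0.0634]
tool_rot: [180.0, -0.0, 82.3]
ft_force: [-1.9, 1.0, 5.9]
opening: 0.0378
finger_force: 29.9
time: 35.93
tool_pos: [0.5801, -0.3127, 0.2026]
tool_rot: [179.9, 0.0, 82.3]
ft_force: [-0.6, 0.3, -5.0]
opening: 0.0381
finger_force: 29.9
go cm [41.34 -2.77  0.25] turn about tool z 0.0 t 35.9333 yaw 82.3
```

```bash
python3 -m handwheel '{"translation":[[2.57,-0.17,0],[2.57,-0.17,0],[2.57,-0.17,0],[2.57,-0.17,0],[2.57,-0.17,0],[2.57,-0.17,0],[2.57,-0.17,0],[2.57,-0.17,0],[2.57,-0.17,0],[2.57,-0.17,0],[2.57,-0.17,0],[2.57,-0.17,0],[2.57,-0.17,0],[2.57,-0.17,0],[2.57,-0.17,0],[2.57,-0.17,0],[0,0,0],[0,0,0],[0,0,0]],"turn":[[0,0,0],[0,0,0],[0,0,0],[0,0,0],[0,0,0],[0,0,0],[0,0,0],[0,0,0],[0,0,0],[0,0,0],[0,0,0],[0,0,0],[0,0,0],[0,0,0],[0,0,0],[0,0,0],[0,0,0],[0,0,0],[0,0,0]],"grip":[3,3,3,3,3,3,3,3,3,3,3,3,3,3,3,3,3,3,3]}'; python3 -c "
from h import *
go(.608,.099,.078,82.3)"
```

```text
time: 37.52
tool_pos: [0.6066, 0.0978, 0.2003]
tool_rot: [-179.8, 0.1, 82.3]
ft_force: [-0.2, 0.1, -3.8]
opening: 0.038
finger_force: 29.9
go cm [ 0.17  0.17 12.22] turn about tool z 0.0 t 37.5167 yaw 82.3
```

```bash
python3 -m handwheel '{"translation":[[0,0,2.2],[0,0,2.4],[0,0,2.4],[0,0,2.4],[0,0,1.6],[0,0,1],[0,0,0.2],[0,0,0],[0,0,0]],"turn":[[0,0,0],[0,0,0],[0,0,0],[0,0,0],[0,0,0],[0,0,0],[0,0,0],[0,0,0],[0,0,0]],"grip":[3,3,3,3,3,3,3,3,3]}'; python3 -c "
from h import *
go(.608,.099,.0754,82.3)"
```

```text
time: 38.27
tool_pos: [0.6089, 0.0979, 0.0815]
tool_rot: [179.9, -0.0, 82.2]
ft_force: [0.3, 0.4, -3.3]
opening: 0.0378
finger_force: 29.9
go cm [ 0.1  -0.11  0.61] turn about tool z -0.1 t 38.2667 yaw 82.2
```

```bash
python3 -m handwheel '{"translation":[[0.1,-0.1,0.2],[0,0,0.2],[0,0,0.1],[0,0,0.1],[0,0,0.1],[0,0,0],[0,0,0]],"turn":[[0,0,0],[0,0,0],[0,0,0],[0,0,0],[0,0,0],[0,0,0],[0,0,0]],"grip":[3,3,3,3,3,3,3]}'
```

```text
time: 38.85
tool_pos: [0.6075, 0.0999, 0.0753]
tool_rot: [180.0, -0.0, 82.3]
ft_force: [-3.9, 0.5, 6.8]
opening: 0.0376
finger_force: 29.9
```

```bash
python3 -m handwheel '{"translation":[[0,0,0],[0,0,0],[0,0,0],[0,0,0],[0,0,0],[0,0,0],[0,0,-2],[0,0,-2.5],[0,0,-2.5],[0,0,-2.5],[0,0,-2.5],[0,0,-0.5],[0,0,0],[0,0,0]],"turn":[[0,0,0],[0,0,0],[0,0,0],[0,0,0],[0,0,0],[0,0,0],[0,0,0],[0,0,0],[0,0,0],[0,0,0],[0,0,0],[0,0,0],[0,0,0],[0,0,0]],"grip":[8,8,8,8,8,8,8,8,8,8,8,8,8,8]}'; python3 -c "
from h import *
go(.479,-.3067,.2,172.3)"
```

```text
time: 40.02
tool_pos: [0.607, 0.0996, 0.1983]
tool_rot: [-180.0, -0.0, 82.3]
ft_force: [0.2, 0.0, 0.4]
opening: 0.0801
finger_force: 0.0
go cm [-41.98  -7.24  -0.17] turn about tool z -90.0 t 40.0167 yaw 82.3
```

```bash
python3 -m handwheel '{"translation":[[-2.8,-0.48,0],[-2.8,-0.48,0],[-2.8,-0.48,0],[-2.8,-0.48,0],[-2.8,-0.48,0],[-2.8,-0.48,0],[-2.8,-0.48,0],[-2.8,-0.48,0],[-2.8,-0.48,0],[-2.8,-0.48,0],[-2.8,-0.48,0],[-2.8,-0.48,0],[-2.8,-0.48,0],[-2.8,-0.48,0],[-2.8,-0.48,0],[0,0,0],[0,0,0],[0,0,0],[0,0,0],[0,0,0]],"turn":[[0,0,0],[0,0,0],[0,0,0],[0,0,0],[0,0,0],[0,0,0],[0,0,0],[0,0,0],[0,0,0],[0,0,0],[0,0,0],[0,0,0],[0,0,0],[0,0,0],[0,0,0],[0,0,-7],[0,0,-7],[0,0,-7],[0,0,-7],[0,0,-7]],"grip":[9,9,9,9,9,9,9,9,9,9,9,9,9,9,9,9,9,9,9,9]}'
python3 -m handwheel '{"translation":[[0,0,0],[0,0,0],[0,0,0],[0,0,0],[0,0,0],[0,0,0],[0,0,0],[0,0,0],[0,0,0],[0,0,0]],"turn":[[0,0,-6.9],[0,0,-6.9],[0,0,-6.9],[0,0,-6.9],[0,0,-6.9],[0,0,-6.9],[0,0,-6.9],[0,0,-6.7],[0,0,0],[0,0,0]],"grip":[9,9,9,9,9,9,9,9,9,9]}'; python3 -c "
from h import *
go(.479,-.3067,.061,172.3);print(sense()['joints'])"
```

```text
time: 41.68
tool_pos: [0.4783, -0.3063, 0.1964]
tool_rot: [-179.9, -0.2, 117.6]
ft_force: [-0.2, 0.7, 0.5]
opening: 0.0902
finger_force: 0.0
time: 42.52
tool_pos: [0.4786, -0.3064, 0.1971]
tool_rot: [179.9, -0.2, 172.1]
ft_force: [0.5, 1.1, 0.7]
opening: 0.0903
finger_force: 0.0
go cm [-0.07 -0.04 13.61] turn about tool z -0.2 t 42.5167 yaw 172.1
[ 23.8865571   20.4337523    7.5051712  103.31307493  -3.1414308
  56.62186845 114.74749681]
```

```bash
python3 -m handwheel '{"translation":[[0,0,2],[0,0,2.4],[0,0,2.4],[0,0,2.4],[0,0,2.4],[0,0,1.6],[0,0,0.4],[0,0,0],[0,0,0],[0,0,0],[0,0,0],[0,0,0],[0,0,0],[0,0,0],[0,0,0],[0,0,0],[0,0,0],[0,0,0],[0,0,0]],"turn":[[0,0,0],[0,0,0],[0,0,0],[0,0,0],[0,0,0],[0,0,0],[0,0,0],[0,0,0],[0,0,0],[0,0,0],[0,0,0],[0,0,0],[0,0,0],[0,0,0],[0,0,0],[0,0,0],[0,0,0],[0,0,0],[0,0,0]],"grip":[9,9,9,9,9,9,9,9,9,4,4,4,4,4,4,4,4,4,4]}'
python3 -m handwheel '{"translation":[[0,0,-2],[0,0,-2.5],[0,0,-2.5],[0,0,-2.5],[0,0,-2.5],[0,0,-2],[0,0,0],[0,0,0]],"turn":[[0,0,0],[0,0,0],[0,0,0],[0,0,0],[0,0,0],[0,0,0],[0,0,0],[0,0,0]],"grip":[4,4,4,4,4,4,4,4]}'; python3 -c "
from h import *
go(.5887,-.0447,.2,172.3)"
```

```text
time: 44.1
tool_pos: [0.4798, -0.3069, 0.0631]
tool_rot: [180.0, 0.0, 172.3]
ft_force: [-0.4, 0.8, 6.2]
opening: 0.0564
finger_force: 29.6
time: 44.77
tool_pos: [0.4797, -0.3071, 0.2027]
tool_rot: [-180.0, 0.1, 172.3]
ft_force: [0.1, -0.5, -4.3]
opening: 0.0564
finger_force: 29.6
go cm [-7.28 27.47  0.27] turn about tool z -0.0 t 44.7667 yaw 172.3
```

```bash
python3 -m handwheel '{"translation":[[-0.67,2.5,0],[-0.67,2.5,0],[-0.67,2.5,0],[-0.67,2.5,0],[-0.67,2.5,0],[-0.67,2.5,0],[-0.67,2.5,0],[-0.67,2.5,0],[-0.67,2.5,0],[-0.67,2.5,0],[-0.67,2.5,0],[0,0,0],[0,0,0],[0,0,0]],"turn":[[0,0,0],[0,0,0],[0,0,0],[0,0,0],[0,0,0],[0,0,0],[0,0,0],[0,0,0],[0,0,0],[0,0,0],[0,0,0],[0,0,0],[0,0,0],[0,0,0]],"grip":[4,4,4,4,4,4,4,4,4,4,4,4,4,4]}'
python3 -m handwheel '{"translation":[[0,0,2.2],[0,0,2.4],[0,0,2.4],[0,0,2.4],[0,0,1.6],[0,0,1],[0,0,0.2],[0,0,0],[0,0,0]],"turn":[[0,0,0],[0,0,0],[0,0,0],[0,0,0],[0,0,0],[0,0,0],[0,0,0],[0,0,0],[0,0,0]],"grip":[4,4,4,4,4,4,4,4,4]}'; python3 -c "
from h import *
go(.59,-.0447,.075,172.3)"
```

```text
time: 45.93
tool_pos: [0.5879, -0.0447, 0.2003]
tool_rot: [-179.9, -0.2, 172.3]
ft_force: [-0.7, -0.7, -2.9]
opening: 0.0562
finger_force: 29.6
time: 46.68
tool_pos: [0.5901, -0.0449, 0.0814]
tool_rot: [-180.0, 0.1, 172.3]
ft_force: [0.8, -0.4, -2.4]
opening: 0.0564
finger_force: 29.6
go cm [0.01 0.02 0.64] turn about tool z -0.0 t 46.6833 yaw 172.3
```

```bash
python3 -m handwheel '{"translation":[[0,0,0.2],[0,0,0.2],[0,0,0.1],[0,0,0.1],[0,0,0.1],[0,0,0],[0,0,0]],"turn":[[0,0,0],[0,0,0],[0,0,0],[0,0,0],[0,0,0],[0,0,0],[0,0,0]],"grip":[4,4,4,4,4,4,4]}'
```

```text
time: 47.27
tool_pos: [0.5899, -0.0442, 0.0751]
tool_rot: [180.0, 0.1, 172.3]
ft_force: [-2.5, -0.3, 6.3]
opening: 0.0561
finger_force: 29.6
```

```bash
python3 -m handwheel '{"translation":[[0,0,0],[0,0,0],[0,0,0],[0,0,0],[0,0,0],[0,0,0],[0,0,-2],[0,0,-2.5],[0,0,-2.5],[0,0,-2.5],[0,0,-2.5],[0,0,-0.5],[0,0,0],[0,0,0]],"turn":[[0,0,0],[0,0,0],[0,0,0],[0,0,0],[0,0,0],[0,0,0],[0,0,0],[0,0,0],[0,0,0],[0,0,0],[0,0,0],[0,0,0],[0,0,0],[0,0,0]],"grip":[9,9,9,9,9,9,9,9,9,9,9,9,9,9]}'; python3 -c "
from h import *
go(.379,-.3015,.2,172.3)"
```

```text
time: 48.43
tool_pos: [0.5892, -0.0443, 0.1983]
tool_rot: [180.0, -0.0, 172.3]
ft_force: [0.2, 0.0, 0.4]
opening: 0.0899
finger_force: 0.0
go cm [ 17.38 -28.3   -0.16] turn about tool z -0.0 t 48.4333 yaw 172.3
```

```bash
python3 -m handwheel '{"translation":[[1.45,-2.36,0],[1.45,-2.36,0],[1.45,-2.36,0],[1.45,-2.36,0],[1.45,-2.36,0],[1.45,-2.36,0],[1.45,-2.36,0],[1.45,-2.36,0],[1.45,-2.36,0],[1.45,-2.36,0],[1.45,-2.36,0],[1.45,-2.36,0],[0,0,0],[0,0,0],[0,0,0]],"turn":[[0,0,0],[0,0,0],[0,0,0],[0,0,0],[0,0,0],[0,0,0],[0,0,0],[0,0,0],[0,0,0],[0,0,0],[0,0,0],[0,0,0],[0,0,0],[0,0,0],[0,0,0]],"grip":[9,9,9,9,9,9,9,9,9,9,9,9,9,9,9]}'; python3 -c "
from h import *
go(.379,-.3015,.058,172.3)"
```

```text
time: 49.68
tool_pos: [0.3787, -0.3007, 0.1975]
tool_rot: [179.9, -0.1, 172.3]
ft_force: [0.4, 0.5, 0.4]
opening: 0.09
finger_force: 0.0
go cm [-0.06 -0.1  13.95] turn about tool z -0.0 t 49.6833 yaw 172.3
```

```bash
python3 -m handwheel '{"translation":[[0,0,2],[0,0,2.4],[0,0,2.4],[0,0,2.4],[0,0,2.4],[0,0,1.8],[0,0,0.4],[0,0,0],[0,0,0],[0,0,0],[0,0,0],[0,0,0],[0,0,0],[0,0,0],[0,0,0],[0,0,0],[0,0,0],[0,0,0],[0,0,0]],"turn":[[0,0,0],[0,0,0],[0,0,0],[0,0,0],[0,0,0],[0,0,0],[0,0,0],[0,0,0],[0,0,0],[0,0,0],[0,0,0],[0,0,0],[0,0,0],[0,0,0],[0,0,0],[0,0,0],[0,0,0],[0,0,0],[0,0,0]],"grip":[9,9,9,9,9,9,9,9,9,4,4,4,4,4,4,4,4,4,4]}'
python3 -m handwheel '{"translation":[[0,0,-2],[0,0,-2.5],[0,0,-2.5],[0,0,-2.5],[0,0,-2.5],[0,0,-2],[0,0,0],[0,0,0]],"turn":[[0,0,0],[0,0,0],[0,0,0],[0,0,0],[0,0,0],[0,0,0],[0,0,0],[0,0,0]],"grip":[4,4,4,4,4,4,4,4]}'; python3 -c "
from h import *
go(.526,.0383,.2,172.3)"
```

```text
time: 51.27
tool_pos: [0.3794, -0.3017, 0.0612]
tool_rot: [-180.0, 0.0, 172.3]
ft_force: [-0.6, 1.5, 6.1]
opening: 0.0596
finger_force: 30.0
time: 51.93
tool_pos: [0.3793, -0.3018, 0.2009]
tool_rot: [-180.0, 0.1, 172.3]
ft_force: [-0.1, 0.1, -4.5]
opening: 0.0595
finger_force: 30.0
go cm [-9.98 35.67  0.09] turn about tool z -0.0 t 51.9333 yaw 172.3
```

```bash
python3 -m handwheel '{"translation":[[-0.71,2.55,0],[-0.71,2.55,0],[-0.71,2.55,0],[-0.71,2.55,0],[-0.71,2.55,0],[-0.71,2.55,0],[-0.71,2.55,0],[-0.71,2.55,0],[-0.71,2.55,0],[-0.71,2.55,0],[-0.71,2.55,0],[-0.71,2.55,0],[-0.71,2.55,0],[-0.71,2.55,0],[0,0,0],[0,0,0],[0,0,0]],"turn":[[0,0,0],[0,0,0],[0,0,0],[0,0,0],[0,0,0],[0,0,0],[0,0,0],[0,0,0],[0,0,0],[0,0,0],[0,0,0],[0,0,0],[0,0,0],[0,0,0],[0,0,0],[0,0,0],[0,0,0]],"grip":[4,4,4,4,4,4,4,4,4,4,4,4,4,4,4,4,4]}'
python3 -m handwheel '{"translation":[[0,0,2.2],[0,0,2.4],[0,0,2.4],[0,0,2.4],[0,0,1.6],[0,0,1],[0,0,0.2],[0,0,0],[0,0,0]],"turn":[[0,0,0],[0,0,0],[0,0,0],[0,0,0],[0,0,0],[0,0,0],[0,0,0],[0,0,0],[0,0,0]],"grip":[4,4,4,4,4,4,4,4,4]}'; python3 -c "
from h import *
go(.526,.0383,.0732,172.3)"
```

```text
time: 53.35
tool_pos: [0.5239, 0.0382, 0.1986]
tool_rot: [-179.9, -0.2, 172.3]
ft_force: [-0.0, -0.6, -2.3]
opening: 0.0598
finger_force: 30.0
time: 54.1
tool_pos: [0.526, 0.0384, 0.0794]
tool_rot: [180.0, 0.1, 172.3]
ft_force: [1.6, 0.2, -2.6]
opening: 0.0592
finger_force: 30.0
go cm [ 0.   -0.01  0.62] turn about tool z -0.0 t 54.1 yaw 172.3
```

```bash
python3 -m handwheel '{"translation":[[0,0,0.2],[0,0,0.2],[0,0,0.1],[0,0,0.1],[0,0,0.1],[0,0,0],[0,0,0]],"turn":[[0,0,0],[0,0,0],[0,0,0],[0,0,0],[0,0,0],[0,0,0],[0,0,0]],"grip":[4,4,4,4,4,4,4]}'
```

```text
time: 54.68
tool_pos: [0.5258, 0.0389, 0.0732]
tool_rot: [180.0, 0.0, 172.3]
ft_force: [-4.4, -0.1, 8.1]
opening: 0.0593
finger_force: 30.0
```

Down. I release, lift, and move the arm clear to the right for the final look.

```bash
python3 -m handwheel '{"translation":[[0,0,0],[0,0,0],[0,0,0],[0,0,0],[0,0,0],[0,0,0],[0,0,-2],[0,0,-2.5],[0,0,-2.5],[0,0,-2.5],[0,0,-2.5],[0,0,-2.5],[0,0,0],[0,0,0]],"turn":[[0,0,0],[0,0,0],[0,0,0],[0,0,0],[0,0,0],[0,0,0],[0,0,0],[0,0,0],[0,0,0],[0,0,0],[0,0,0],[0,0,0],[0,0,0],[0,0,0]],"grip":[9,9,9,9,9,9,9,9,9,9,9,9,9,9]}'
python3 -m handwheel '{"translation":[[0,-2.6,0],[0,-2.6,0],[0,-2.6,0],[0,-2.6,0],[0,-2.6,0],[0,-2.6,0],[0,-2.6,0],[0,-2.6,0],[0,-2.6,0],[0,-2.6,0],[0,-2.6,0],[0,-2.6,0],[0,-2.6,0],[0,-2.6,0],[0,0,0],[0,0,0],[0,0,0],[0,0,0]],"turn":[[0,0,0],[0,0,0],[0,0,0],[0,0,0],[0,0,0],[0,0,0],[0,0,0],[0,0,0],[0,0,0],[0,0,0],[0,0,0],[0,0,0],[0,0,0],[0,0,0],[0,0,0],[0,0,0],[0,0,0],[0,0,0]],"grip":[9,9,9,9,9,9,9,9,9,9,9,9,9,9,9,9,9,9]}'; python3 -c "
from h import *
a=cams.camera('top')['color'][:,:,::-1]
b=cams.camera('scene')['color'][:,:,::-1]
cv2.imwrite('pics/t4.png',cv2.resize(a[210:335,215:370],None,fx=4.8,fy=4.8,interpolation=cv2.INTER_CUBIC))
cv2.imwrite('pics/s4.png',b)"
```

```text
time: 55.85
tool_pos: [0.5266, 0.0389, 0.2182]
tool_rot: [180.0, 0.2, 172.3]
ft_force: [0.1, -0.4, -0.0]
opening: 0.09
finger_force: 0.0
time: 57.35
tool_pos: [0.4768, -0.3201, 0.2157]
tool_rot: [179.9, -0.1, 172.4]
ft_force: [-0.3, -0.2, 0.2]
opening: 0.0901
finger_force: 0.0
```

View pics/t4.png

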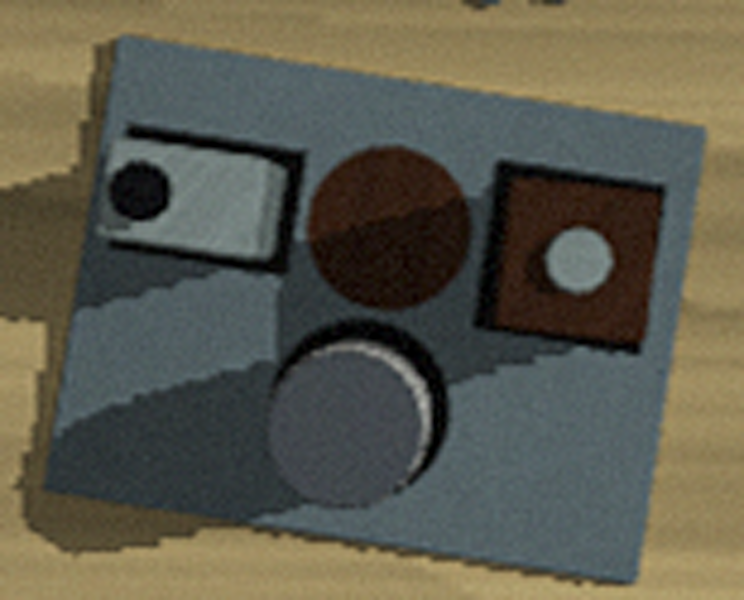

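View pics/s4.png

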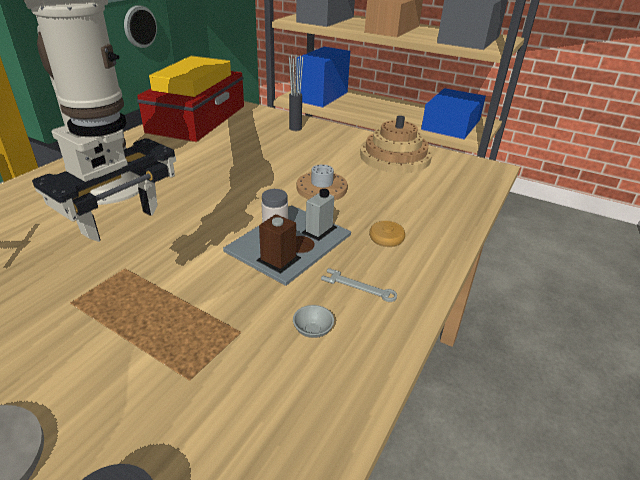

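All three stand on their pads: cap (140,190), stub (579,260) and lid (346,427), each within about 2 mm of its starting place. The hub is on the stand, the bystanders are untouched and the arm is clear.

```bash
python3 -c "
from station import order
print(order.finish_job())"
```

```text
the job is handed in; nothing more can be done
None
```

The job is handed in (no verdict came back): the hub is on the lacing stand within about 1 mm of the stub, the jar, block and tin are upright on their pads within a few millimetres of centre, and the wrench, brass wheel and bowl look unmoved.

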